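# Index the sample carousel by one turn of its hand wheel

## Robot

A 6-joint arm with a two-finger parallel gripper is mounted at the origin on the work surface. World frame = base frame: x ahead of the robot, y to its left, z up, the work surface at z = 0. Lengths are in mm, angles in rad, forces in N, time in s.
With the tool pointing down it reaches from about 250 to 775 mm from the base axis. Payload 8.9 kg.
Tool frame: the origin (TCP) lies at the very end of the fingers, on their centre line; the grasp point (between the pads) lies 19 mm behind it; z points along the fingers, y is the line along which they close (so a half turn about z gives the same grasp; the last joint's range is limited). The gripper opens to 85 mm and grips with 20 to 120 N. Pads are 22 mm wide; open, the fingers measure 114 mm over their backs; the gripper's body (76 mm by 85 mm) begins 54 mm behind the grasp point. The pads swing forward as they close: fully open they stand 13 mm farther back than shut.
Start: joints at [1.145, 0.291, -0.153, 1.127, 0, 1.431], TCP at [148.508, 503.556, 231.305] pointing down, gripper open.
Joint ranges: [-2.52, 2.52], [-0.91, 1.74], [-1.3, 1.37], [-1.96, 2.02], [-1.52, 1.47], [-3.14, 3.14]. Speed limits (rad/s): [2.22, 2.22, 2.79, 3.14, 3.14, 3.14].

## Interface

Orientations are given as a unit quaternion [x, y, z, w].
In Python, from cell import env gives the robot as it stands. The module is installed in compiled form; this text tells all that it offers.
- The arm moves only by the tool drive_tool, never from a script. Its argument "rows" is one flat list of numbers, 7 for each row, row after row: the turn, a rotation vector about the tool's x, y, z in rad, then the shift along the tool's x, y, z in cm, then the opening in per cent of the stroke, from 0 (shut) to 100 (fully open). In form: [wx, wy, wz, tx, ty, tz, grip, wx, wy, wz, tx, ty, tz, grip, ...]. A call has 1 to 10 rows; each row shifts and turns the commanded pose from where the row before left it, along the tool's axes as they then stand; what a row does not reach is not made up. A row lasts 1/12 s, in which the tool goes at most 41.7 mm and 7.16 degrees, less where a joint would pass 70% of its speed; a pose out of reach is approached as far as the arm can. A call is refused whole if a number of a shift passes 4.17 or a number of a turn 0.125, either way. A call with a gripper value outside its range is refused whole. The fingers move at their own pace and stop on an object; "squeeze" is the grip in N (left out, the last holds). Time passes only in rows, so rows that do not move let the fingers close. It gives the time, the measured TCP pose, the force, the opening and the grip force at its end, in the units of the state.
- env.get_state(): the state, without advancing time (a new reading comes with each control period).
- env.grab_frame(name): name is "side" or "top" or "wrist"; returns the picture (400x640x3 uint8, red, green, blue); there is no depth.
- env.get_calibration(name): a dict with "fx", "fy", "cx", "cy" (pixels), "k1" (the pictures are not rectified: a ray, as slopes to the right and down, at radius r is drawn at 1 + k1 r^2 times it, then the intrinsics apply), "T" (4x4, takes a point from camera to world coordinates); the wrist camera has in their place "tool_from_camera" (4x4, takes a point from camera to tool coordinates, whose origin is the TCP and whose axes are the flange's). Camera axes: x right, y down, z forward; pixel columns grow to the right and rows downward; lengths in mm; the calibration is good to about 2 mm. A picture is of the moment at which its call begins: read the wrist's pose just before it. get_calibration takes no time and is no camera call.
- env.hand_in(): hands the job in; it is judged then, once.
The state is a dict: "time": time; "qpos": joint angles; "qvel": joint speeds; "tau": joint torques, N m; "tool_pos": TCP position; "eef_rot": TCP orientation; "force": force on the tool from outside, world axes, zero at the start; "ft_torque": the same for the moment, N m; "finger_gap": opening from 0.0 (shut) to 1.0 (fully open); "grip_force": force on a finger pad.
Only numpy, scipy, OpenCV 4.12 (cv2) and the standard library are available. Lean on these libraries where they do the work, as an engineer would, in place of code of your own. Each camera call takes 0.05 s, during which the arm holds its last target. There are 200 camera calls.

## Task

Move the sampler's carousel on by one tube: with your fingertips push the hand wheel round clockwise (seen from above, as the arrow shows) by its red upright handle through exactly one turn, so that the handle comes back beside the red mark and stops there, without running past it or turning the wheel backwards. Then press the green key on the little pod fully down, let it come up, and finish clear of everything. Only push: do not take the handle between the fingers, do not push the carousel itself, and leave the vials, bottle, jar and rack where they stand.

Things in the scene. Friction and masses are not known exactly. Their poses are not given: they have to be found in the camera images.
- unit: The sampler: a white low box with grey top, 220 x 420 x 45 mm, fixed to the table. Origin on the table under the wheel axis; its own +y runs along its length to the carousel, whose axis is 215 mm away; the box reaches from y = -110 to +310 mm and x = -110 to +110 mm. z up. Its place and yaw differ each time.
- wheel_axis (a point): Point on the upright axis of the hand wheel, at the height of the top of its rim (93 mm above the table). The wheel lies flat: black rim, round section 16 mm thick, centre-line radius 70 mm (outside diameter 156 mm), three aluminium spokes and a hub that reaches 2 mm above the rim top. The wheel moves stiffly (about 3 N at the handle) and stays where it is left.
- handle: The red upright handle standing on the rim at the end of one spoke, 70 mm from the wheel axis: a round knob 50 mm tall, 26 mm in diameter (20 mm at the foot and the top), a sleeve that spins freely on its own upright pin, which is fixed to the wheel. Origin at the centre of its foot, on top of the rim; z up.
- handle_mid (a point): Centre of the red handle, 25 mm above the rim top (118 mm above the table).
- index_mark (a point): The red bar (22 x 10 mm, 3 mm proud) on the sampler's grey top just outside the rim, 93 mm from the wheel axis, 48 mm above the table. At the start the handle stands beside it, on the line from the wheel axis to the mark. A black arrow beside it shows the way to turn.
- wheel (a joint): Angle of the hand wheel in rad: 0 at the start with the handle at the mark, growing clockwise seen from above; 6.283 after one turn. Range -0.8 to 7.4.
- carousel: The sample carousel: aluminium disc of 72 mm radius with eight capped tubes (16 mm caps, 50 mm from its axis, tops 125 mm above the table). Geared to the wheel: one turn of the wheel moves it on by an eighth of a turn. Origin on its axis, 45 mm above the table.
- key_top (a point): Centre of the top face of the round green key (34 mm in diameter) in a black collar (46 mm in diameter) on the white pod (90 x 90 x 30 mm, fixed to the table, place differs each time). The top is 46 mm above the table and 11 mm above the collar. Pressed straight down; travel 6 mm, fully down takes about 4 N; it springs back.
- key (a joint): Travel of the green key in m: 0 up, 0.006 fully down.
- vial_a_center (a point): Loose vial with blue cap, 24 mm in diameter, 44 mm tall, standing on the sampler's top between wheel and carousel; this point is its centre.
- vial_b_center (a point): Loose vial with red cap, same size, standing on the table; this point is its centre.
- bottle: Loose white reagent bottle, 60 mm in diameter, 90 mm tall, on the table. Origin at the centre of its underside.
- jar: Loose amber jar, 60 mm in diameter, 70 mm tall, on the table. Origin at the centre of its underside.
- rack: Loose blue tube rack with capped tubes, 70 x 170 mm, 87 mm tall. Origin at the centre of its underside.

How it is judged (in metres and radians):
On the way, in this order (a step that is already met when the one before it is completed fails the run):
1. the fingers push the handle past a quarter turn (value of joint wheel between 1.2 and 2 rad and contact force between the fingers and handle above 0.3 N).
2. the fingers push the handle past half a turn (value of joint wheel between 2.75 and 3.55 rad and contact force between the fingers and handle above 0.3 N).
3. the fingers push the handle past three quarters of a turn (value of joint wheel between 4.3 and 5.1 rad and contact force between the fingers and handle above 0.3 N).
4. the handle is back at the mark after one turn, at rest (value of joint wheel between 6.123 and 6.443 rad and velocity of joint wheel between -0.05 and 0.05 rad/s), for 0.2 s.
5. the green key is pressed fully down (value of joint wheel between 6.123 and 6.443 rad and value of joint key above 0.0045 m).
At the end, for the whole second after the job is handed in: The wheel stands one turn (6.283 rad, within 0.16 rad) clockwise from its start and is at rest, the green key has been pressed and is up again, and every loose thing is within 20 mm of where it stood (all of step 4 and value of joint key below 0.0015 m and distance of each of vial_a_center, vial_b_center, bottle, jar, rack from where it was at the start of the episode below 0.02 m); the robot touches nothing.
It fails at once if the wheel runs past the mark, or is turned backwards, by more than 0.3 rad (value of joint wheel above 6.583 rad or value of joint wheel below -0.3 rad).
It fails at once if the handle is taken between the fingers (touched while the grasp point is within 10 mm of its axis) (contact force between the fingers and handle above 1 N and horizontal distance between the grasp point and handle_mid below 0.01 m).
It fails at once if the key is pressed before the turn is complete (value of joint key above 0.004 m and value of joint wheel below 6.123 rad).
It fails at once if the carousel is pushed directly, with more than 2 N (contact force between any of the arm, the fingers and carousel above 2 N).
It fails at once if a vial, the bottle, jar or rack is lifted, knocked or moved by more than 20 mm (distance of any of vial_a_center, vial_b_center, bottle, jar, rack from where it was at the start of the episode above 0.02 m).
It also fails if it takes over 72 s, if anything falls off the work surface, if the arm or the gripper's body presses on something with over 40 N, if the wrist force passes 120 N, or if a joint passes its speed limit or range.

## Working session

There is one attempt and no reset: what is moved stays moved. The work goes in short steps, Python scripts to look and compute and a tool call to move; the robot and the scene stay as the last step left them, time stands still between calls to the robot, and variables do not carry over. Pictures are saved under pics/ and viewed, at most 10 in all, crops included, and the job is handed in when it is done.

Besides the shell and the picture viewer there is one more tool, called after "Request:" in YAML: its name, and indented under it one key for each argument. drive_tool: Moves the arm, as the interface text tells. Its arguments: {"type":"object","properties":{"rows":{"type":"array","items":{"type":"number"}},"squeeze":{"type":"number"}},"required":["rows"]}

```bash
mkdir -p pics; cat > h.py <<'E'
import numpy as np, cv2
from cell import env
def ray(cal,u,v,T=None):
    x=(u-cal["cx"])/cal["fx"]; y=(v-cal["cy"])/cal["fy"]
    a,b=x,y
    for _ in range(20):
        s=1+cal["k1"]*(a*a+b*b); a,b=x/s,y/s
    T=np.array(cal["T"] if T is None else T)
    return T[:3,3],T[:3,:3]@np.array([a,b,1.])
def plane(cal,u,v,z,T=None):
    o,d=ray(cal,u,v,T); return o+d*(z-o[2])/d[2]
E
python3 - <<'E'
from h import *
for n in("top","side"):
    im=env.grab_frame(n); cv2.imwrite(f"pics/{n}0.png",im[:,:,::-1]); c=env.get_calibration(n); print(n,np.round(c["T"],2).tolist(),c["fx"])
s=env.get_state();print(s)
E
```

```text
top [[0.02, -0.99, 0.12, 348.21], [-1.0, -0.02, -0.01, 120.83], [0.01, -0.12, -0.99, 1566.27], [0.0, 0.0, 0.0, 1.0]] 418.5033775144562
side [[0.97, -0.18, 0.15, 308.54], [-0.24, -0.74, 0.63, -756.37], [-0.0, -0.65, -0.76, 1148.1], [0.0, 0.0, 0.0, 1.0]] 505.7497601301777
{'time': 0.1, 'qpos': array([ 1.14467994e+00,  2.91246715e-01, -1.54018067e-01,  1.12671490e+00,
        2.28331602e-05,  1.43149610e+00]), 'qvel': array([-0.00026313, -0.00078902,  0.00162312,  0.00034159, -0.00241135,
       -0.00093859]), 'tau': array([ 9.81413905e-04, -5.37979746e+01,  3.31918609e+01,  9.30146081e-03,
       -2.85707074e-04, -6.87780883e-06]), 'tool_pos': array([148.35195146, 503.20465155, 230.79014367]), 'eef_rot': array([ 1.42917014e-01,  9.89734498e-01, -5.65007469e-04, -1.76016890e-04]), 'force': array([-0.32063898, -0.07610744, -0.60638641]), 'ft_torque': array([ 0.04575368, -0.01385015,  0.01001494]), 'grip_force': 0.0, 'finger_gap': 1.0006262234732897}
```

View pics/top0.png

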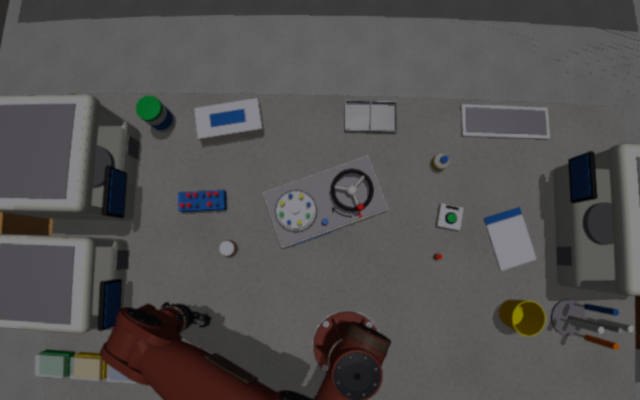

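View pics/side0.png

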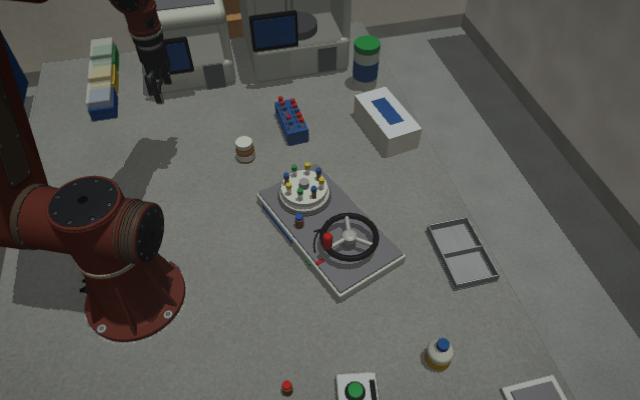

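Top view: wheel hub about (352,190), handle (361,207), mark (360,215), carousel (295,211), key (452,218), vial_a (324,222), vial_b (438,256). Side view: hub (349,237), handle (327,241), key (355,390).

```bash
python3 - <<'E'
from h import *
c=env.get_calibration("top"); s=env.get_calibration("side")
im=cv2.imread("pics/top0.png").astype(int); b,g,r=[im[:,:,i] for i in range(3)]
def cen(m,x0,x1,y0,y1):
    mm=np.zeros(m.shape,bool); mm[y0:y1,x0:x1]=m[y0:y1,x0:x1]; ys,xs=np.nonzero(mm); return xs.mean(),ys.mean(),len(xs)
red=(r>110)&(g<70)&(b<70)
ys,xs=np.nonzero(red[195:222,350:372]); print(sorted(zip(ys+195,xs+350)))
k=cen((g>90)&(r<70)&(b<100),440,465,205,230); print("key",k,plane(c,*k[:2],46))
# rim: dark pixels
dark=((im.max(2)<45)).astype(np.uint8); d=np.zeros_like(dark); d[165:216,326:380]=dark[165:216,326:380]
n,l,st,ce=cv2.connectedComponentsWithStats(d); i=1+np.argmax(st[1:,4]); print(st[i])
cn=max(cv2.findContours((l==i).astype(np.uint8),cv2.RETR_EXTERNAL,cv2.CHAIN_APPROX_NONE)[0],key=len)
P=np.array([plane(c,*p[0],85)[:2] for p in cn]);
A=np.c_[2*P,np.ones(len(P))];q=np.linalg.lstsq(A,(P**2).sum(1),rcond=None)[0];print("rim",q[:2],np.sqrt(q[2]+q[:2]@q[:2]))
for n,u,v,z in[("hub",352,190,95),("car",295,211,60),("va",324,222,89),("vb",438,256,44),("jar/bottle",441,162,90)]:print(n,plane(c,u,v,z))
for n,u,v,z in[("hub",349,235,95),("handletop",327,235,143),("mark",320,262,48),("key",355,390,46),("va",299,217,89)]:print("s",n,plane(s,u,v,z))
t=cv2.resize(cv2.imread("pics/top0.png")[150:260,255:395],None,fx=5,fy=5,interpolation=cv2.INTER_CUBIC);cv2.imwrite("pics/crop.png",t)
E
```

```text
[(np.int64(204), np.int64(359)), (np.int64(204), np.int64(360)), (np.int64(204), np.int64(361)), (np.int64(205), np.int64(358)), (np.int64(205), np.int64(359)), (np.int64(205), np.int64(360)), (np.int64(205), np.int64(361)), (np.int64(205), np.int64(362)), (np.int64(206), np.int64(358)), (np.int64(206), np.int64(359)), (np.int64(206), np.int64(360)), (np.int64(206), np.int64(361)), (np.int64(206), np.int64(362)), (np.int64(207), np.int64(358)), (np.int64(207), np.int64(359)), (np.int64(207), np.int64(360)), (np.int64(207), np.int64(361)), (np.int64(207), np.int64(362)), (np.int64(208), np.int64(359)), (np.int64(208), np.int64(360)), (np.int64(208), np.int64(361)), (np.int64(208), np.int64(362)), (np.int64(213), np.int64(360)), (np.int64(214), np.int64(359)), (np.int64(214), np.int64(360)), (np.int64(215), np.int64(359)), (np.int64(215), np.int64(360)), (np.int64(215), np.int64(361)), (np.int64(216), np.int64(359)), (np.int64(216), np.int64(360)), (np.int64(216), np.int64(361)), (np.int64(217), np.int64(359)), (np.int64(217), np.int64(360))]
key (np.float64(451.7), np.float64(217.36), 50) [ 472.28015821 -379.30225432   46.        ]
[331 169  42  43 437]
rim [561.34607265  -4.21414761] 69.93326829594749
hub [559.524428    -5.01920605  95.        ]
car [483.85885348 197.33081142  60.        ]
va [444.23220615  92.45866303  89.        ]
vb [ 330.11136719 -326.84169268   44.        ]
jar/bottle [ 669.76882731 -329.33017114   90.        ]
s hub [561.66627444  -9.0629109   95.        ]
s handletop [497.30689935 -30.03632472 143.        ]
s mark [476.11786921 -41.61525795  48.        ]
s key [ 471.84151642 -380.47420671   46.        ]
s va [449.22084168  85.43339177  89.        ]
```

View pics/crop.png

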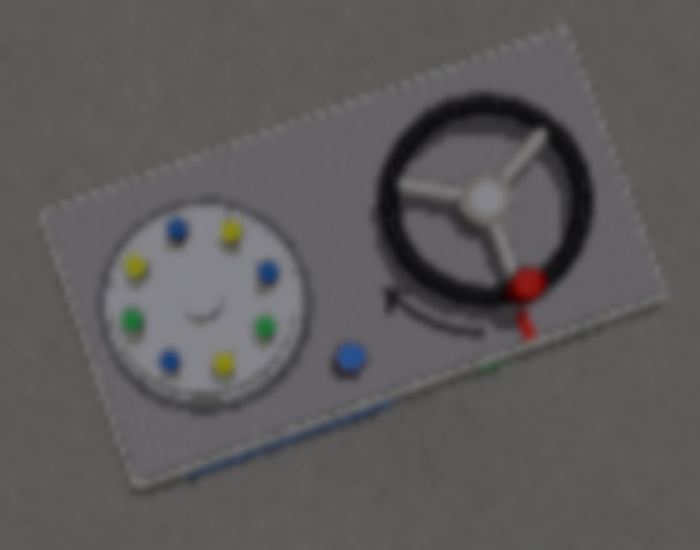

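Crop shows the handle beside the mark and the arrow running clockwise (towards +y first). The wheel axis is near (560.5,-5), with unit +y ≈ (-0.352,0.936). I'll turn the tool into line with the unit, shut the fingers and move above the upstream side.

Request:
drive_tool:
  rows: [0, 0, 0.115, 0, 0, 0, 0, 0, 0, 0.115, 0, 0, 0, 0, 0, 0, 0.115, 0, 0, 0, 0, 0, 0, 0.115, 0, 0, 0, 0, 0, 0, 0.115, 0, 0, 0, 0, 0, 0, 0.115, 0, 0, 0, 0, 0, 0, 0.115, 0, 0, 0, 0, 0, 0, 0.115, 0, 0, 0, 0, 0, 0, 0, -3.9, 0.89, 0, 0, 0, 0, 0, -3.9, 0.89, 0, 0]

```text
time: 0.93
tool_pos: [192.5, 436.8, 230.6]
eef_rot: [0.567, 0.824, -0.0, -0.0]
force: [0.9, 0.3, 0.0]
finger_gap: -0.001
grip_force: 0.0
```

Request:
drive_tool:
  rows: [0, 0, 0, -3.9, 0.89, 0, 0, 0, 0, 0, -3.9, 0.89, 0, 0, 0, 0, 0, -3.9, 0.89, 0, 0, 0, 0, 0, -3.9, 0.89, 0, 0, 0, 0, 0, -3.9, 0.89, 0, 0, 0, 0, 0, -3.9, 0.89, 0, 0, 0, 0, 0, -3.9, 0.89, 0, 0, 0, 0, 0, -3.9, 0.89, 0, 0, 0, 0, 0, -3.9, 0.89, 0, 0, 0, 0, 0, -3.9, 0.89, 0, 0]

```text
time: 1.77
tool_pos: [415.5, 102.3, 231.3]
eef_rot: [0.568, 0.823, 0.0, -0.0]
force: [1.3, 1.7, -0.4]
finger_gap: -0.0
grip_force: 0.0
```

Request:
drive_tool:
  rows: [0, 0, 0, -3.9, 0.89, 0, 0, 0, 0, 0, -3.9, 0.89, 0, 0, 0, 0, 0, -3.9, 0.89, 0, 0, 0, 0, 0, -3.9, 0.89, 0, 0, 0, 0, 0, -2, 0.5, 0, 0, 0, 0, 0, 0, 0, 0, 0, 0, 0, 0, 0, 0, 0, 0]

```text
time: 2.35
tool_pos: [515.4, -46.5, 230.6]
eef_rot: [0.568, 0.823, -0.0, -0.001]
force: [-0.2, 0.2, -1.0]
finger_gap: -0.003
grip_force: 0.0
```

```bash
python3 - <<'E'
from h import *
from scipy.spatial.transform import Rotation as R
s=env.get_state(); im=env.grab_frame("wrist"); cv2.imwrite("pics/w1.png",im[:,:,::-1])
c=env.get_calibration("wrist"); print(np.round(c["tool_from_camera"],2).tolist(),c["fx"])
M=np.eye(4);M[:3,:3]=R.from_quat(s["eef_rot"]).as_matrix();M[:3,3]=s["tool_pos"];T=M@np.array(c["tool_from_camera"]);np.save("T1.npy",T)
print(np.round(M,3),s["qpos"],s["finger_gap"])
hsv=cv2.cvtColor(im,cv2.COLOR_RGB2HSV);m=((hsv[...,0]<8)|(hsv[...,0]>172))&(hsv[...,1]>150)&(hsv[...,2]>60)
n,l,st,ce=cv2.connectedComponentsWithStats(m.astype(np.uint8))
for i in range(1,n):
  if st[i,4]>30:print(st[i],ce[i],[np.round(plane(c,*ce[i],z,T),1)[:2] for z in(48,118,143)])
E
```

```text
[[0.0, -0.95, -0.32, 82.6], [1.0, 0.0, 0.0, 0.22], [0.0, -0.32, 0.95, -143.14], [0.0, 0.0, 0.0, 1.0]] 302.68749943281176
[[-3.54000e-01  9.35000e-01 -1.00000e-03  5.15374e+02]
 [ 9.35000e-01  3.54000e-01  1.00000e-03 -4.64960e+01]
 [ 1.00000e-03 -1.00000e-03 -1.00000e+00  2.30573e+02]
 [ 0.00000e+00  0.00000e+00  0.00000e+00  1.00000e+00]] [-2.31430487e-01  2.78116736e-01 -1.72766052e-01  1.12147948e+00
  1.68646357e-04  9.77339122e-01] -0.0025441241185380136
[  0   0  16  55 571] [ 5.57267951 20.99824869] [array([149.8,  -9.8]), array([222.1,  -1.1]), array([248.,   2.])]
[287 152  42  39 996] [310.91967871 170.09839357] [array([497.8, -47.7]), array([495.4, -30.9]), array([494.5, -24.8])]
[121 307  17  15 159] [128.75471698 314.78616352] [array([ 334. , -323.6]), array([ 366.8, -247.5]), array([ 378.5, -220.3])]
```

View pics/w1.png

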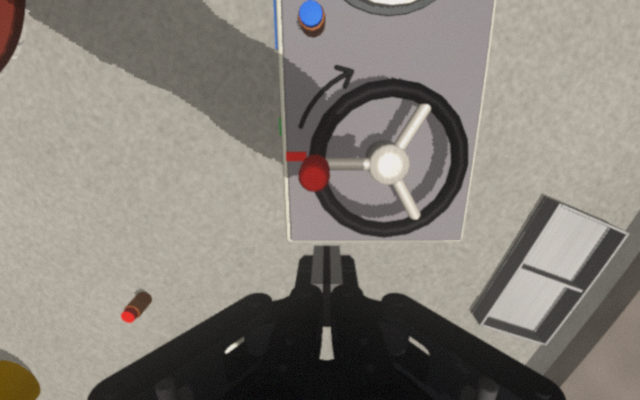

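Wrist view: handle (314,172), mark (295,156), hub (388,163), vial_a (311,14), and the finger tips near (327,247). All agree with the earlier estimates. Next I'll plan the circle in tool axes (tool x = unit y, tool y = unit x).

```bash
cat > plan.py <<'E'
from h import *
from scipy.spatial.transform import Rotation as R
C=np.array([560.5,-5.]); PH0=np.deg2rad(-159.4)
U=np.array([[-.354,.935],[.935,.354]])   # rows: tool x, y in world
def wheel(f,hx=11,hy=14.5):
    # first handle angle ahead of finger without overlap
    fa=np.arctan2(*(f-C)[::-1]); 
    for a in np.arange(0.05,1.2,.002):
        p=C+70*np.array([np.cos(fa-a),np.sin(fa-a)]); q=np.abs(U@(p-f)); d=np.maximum(q-[hx,hy],0)
        if np.hypot(*d)>=13: return (PH0-(fa-a)),a
def rel(f): return U@(f-C)/10
E
python3 - <<'E'
from plan import *
c=env.get_calibration("wrist");print(plane(c,388,163,95,np.load("T1.npy")))
r0=None
for i in range(65):
    la=-0.65+.11*i; a=PH0-la; f=C+70*np.array([np.cos(a),np.sin(a)]); r=rel(f); w,l=wheel(f)
    if r0 is not None: print(i,round(la,2),np.round(r-r0,2),round(w%(2*np.pi),2),round(l,2),end=" | " if i%2 else "\n")
    r0=r
E
```

```text
[561.37152023  -4.28024095  95.        ]
1 -0.54 [ 0.64 -0.43] 6.11 0.37 | 2 -0.43 [ 0.68 -0.36] 6.21 0.36
3 -0.32 [ 0.72 -0.28] 0.03 0.35 | 4 -0.21 [ 0.74 -0.2 ] 0.14 0.35
5 -0.1 [ 0.76 -0.12] 0.25 0.35 | 6 0.01 [ 0.77 -0.03] 0.36 0.35
7 0.12 [0.77 0.05] 0.48 0.36 | 8 0.23 [0.76 0.14] 0.61 0.38
9 0.34 [0.74 0.22] 0.74 0.4 | 10 0.45 [0.71 0.3 ] 0.88 0.43
11 0.56 [0.67 0.37] 1.0 0.44 | 12 0.67 [0.63 0.45] 1.12 0.45
13 0.78 [0.57 0.51] 1.23 0.45 | 14 0.89 [0.52 0.57] 1.33 0.44
15 1.0 [0.45 0.62] 1.42 0.42 | 16 1.11 [0.38 0.67] 1.52 0.41
17 1.22 [0.3  0.71] 1.62 0.4 | 18 1.33 [0.22 0.74] 1.73 0.4
19 1.44 [0.14 0.76] 1.84 0.4 | 20 1.55 [0.06 0.77] 1.95 0.4
21 1.66 [-0.03  0.77] 2.08 0.42 | 22 1.77 [-0.11  0.76] 2.2 0.43
23 1.88 [-0.2   0.74] 2.33 0.45 | 24 1.99 [-0.28  0.72] 2.44 0.45
25 2.1 [-0.35  0.68] 2.55 0.45 | 26 2.21 [-0.43  0.64] 2.65 0.44
27 2.32 [-0.49  0.59] 2.74 0.42 | 28 2.43 [-0.56  0.53] 2.83 0.4
29 2.54 [-0.61  0.47] 2.92 0.38 | 30 2.65 [-0.66  0.4 ] 3.01 0.36
31 2.76 [-0.7   0.32] 3.11 0.35 | 32 2.87 [-0.73  0.25] 3.22 0.35
33 2.98 [-0.75  0.16] 3.33 0.35 | 34 3.09 [-0.
[... 297 characters left out ...]
-0.6 ] 4.51 0.43 | 44 4.19 [-0.42 -0.65] 4.61 0.42
45 4.3 [-0.35 -0.69] 4.71 0.41 | 46 4.41 [-0.27 -0.72] 4.81 0.4
47 4.52 [-0.19 -0.75] 4.92 0.4 | 48 4.63 [-0.1  -0.76] 5.03 0.4
49 4.74 [-0.02 -0.77] 5.15 0.41 | 50 4.85 [ 0.07 -0.77] 5.27 0.42
51 4.96 [ 0.15 -0.75] 5.4 0.44 | 52 5.07 [ 0.23 -0.73] 5.52 0.45
53 5.18 [ 0.31 -0.7 ] 5.63 0.45 | 54 5.29 [ 0.39 -0.67] 5.73 0.44
55 5.4 [ 0.46 -0.62] 5.83 0.43 | 56 5.51 [ 0.52 -0.57] 5.92 0.41
57 5.62 [ 0.58 -0.5 ] 6.01 0.39 | 58 5.73 [ 0.63 -0.44] 6.1 0.37
59 5.84 [ 0.68 -0.37] 6.2 0.36 | 60 5.95 [ 0.71 -0.29] 0.02 0.35
61 6.06 [ 0.74 -0.21] 0.12 0.35 | 62 6.17 [ 0.76 -0.13] 0.23 0.35
63 6.28 [ 0.77 -0.04] 0.35 0.35 | 64 6.39 [0.77 0.04] 0.47 0.36
```

Request:
drive_tool:
  rows: [0, 0, 0, -1.9, 0.1, 0, 0, 0, 0, 0, 0, 0, 3.2, 0, 0, 0, 0, 0, 0, 3.2, 0, 0, 0, 0, 0, 0, 3.2, 0, 0, 0, 0, 0, 0, 2.0, 0, 0, 0, 0, 0, 0, 1.0, 0, 0, 0, 0, 0, 0, 0, 0]

```text
time: 2.98
tool_pos: [521.3, -61.7, 103.7]
eef_rot: [0.567, 0.824, -0.001, -0.002]
force: [-0.0, -0.7, -0.2]
finger_gap: 0.003
grip_force: 0.0
```

Request:
drive_tool:
  rows: [0, 0, 0, 0.34, -0.34, 0, 0, 0, 0, 0, 0.68, -0.36, 0, 0, 0, 0, 0, 0.72, -0.28, 0, 0, 0, 0, 0, 0.74, -0.2, 0, 0, 0, 0, 0, 0.76, -0.12, 0, 0, 0, 0, 0, 0.77, -0.03, 0, 0, 0, 0, 0, 0.77, 0.05, 0, 0, 0, 0, 0, 0.76, 0.14, 0, 0, 0, 0, 0, 0.74, 0.22, 0, 0, 0, 0, 0, 0.71, 0.3, 0, 0]

```text
time: 3.82
tool_pos: [491.7, 0.8, 105.1]
eef_rot: [0.567, 0.823, -0.0, -0.001]
force: [-0.0, -3.8, 2.0]
finger_gap: -0.002
grip_force: 2.3
```

```bash
cat > st.py <<'E'
from plan import *
s=env.get_state(); f=s["tool_pos"][:2]; d=f-C; la=(PH0-np.arctan2(d[1],d[0]))%(2*np.pi)
print("la",la,"R",np.hypot(*d),"z",s["tool_pos"][2],"w",wheel(f)[0]%(2*np.pi),"rel",rel(f),"F",s["force"],s["time"])
im=env.grab_frame("top");hsv=cv2.cvtColor(im,cv2.COLOR_RGB2HSV);m=((hsv[...,0]<8)|(hsv[...,0]>172))&(hsv[...,1]>150)&(hsv[...,2]>80)
m[:160]=0;m[222:]=0;m[:,:325]=0;m[:,385:]=0
n,l,st,ce=cv2.connectedComponentsWithStats(m.astype(np.uint8));c=env.get_calibration("top")
for i in range(1,n):
  if st[i,4]>2:
    p=plane(c,*ce[i],135)[:2]; d=p-C; print("red",st[i,4],np.round(ce[i],1),"as handle: R",np.hypot(*d),"w",(PH0-np.arctan2(d[1],d[0]))%(2*np.pi))
E
python3 st.py
```

```text
la 0.44439706802565215 R 69.00583074774899 z 105.07442561998117 w 0.8703970680256523 rel [ 2.98087503 -6.22178223] F [-0.01108078 -3.80263931  1.97885041] 3.8167
red 8 [361.9 184.5] as handle: R 33.456597786977895 w 4.665444650341518
red 11 [372.7 186.8] as handle: R 68.77270030637098 w 4.9863271801867395
red 3 [348.7 197.3] as handle: R 35.67238713682486 w 0.7841207034109541
red 4 [383.2 203.8] as handle: R 117.56181057828299 w 5.534584062047578
red 4 [347.5 204. ] as handle: R 58.702837167348946 w 0.6798495454134059
```

Request:
drive_tool:
  rows: [0, 0, 0, 0.67, 0.37, 0, 0, 0, 0, 0, 0.63, 0.45, 0, 0, 0, 0, 0, 0.57, 0.51, 0, 0, 0, 0, 0, 0.52, 0.57, 0, 0, 0, 0, 0, 0.45, 0.62, 0, 0, 0, 0, 0, 0.38, 0.67, 0, 0, 0, 0, 0, 0.3, 0.71, 0, 0, 0, 0, 0, 0.22, 0.74, 0, 0, 0, 0, 0, 0.14, 0.76, 0, 0, 0, 0, 0, 0.06, 0.77, 0, 0]

```text
time: 4.7
tool_pos: [536.5, 59.2, 105.0]
eef_rot: [0.567, 0.823, -0.0, -0.0]
force: [-4.9, -2.7, -1.5]
finger_gap: 0.003
grip_force: 2.1
```

```bash
python3 st.py; python3 - <<'E'
from h import *
for n in("side",): cv2.imwrite("pics/s2.png",cv2.resize(env.grab_frame(n)[140:320,230:430,::-1],None,fx=3,fy=3))
E
```

```text
la 1.572350290478571 R 68.57684811053707 z 105.02105490283145 w 1.9783502904785717 rel [6.85605737 0.02706545] F [-4.89517023 -2.73300458 -1.46874029] 4.7
red 6 [334.8 166.2] as handle: R 99.24436982023018 w 2.800804144914216
red 19 [345.7 166.9] as handle: R 78.33913841622386 w 3.1637551732170093
red 5 [359.8 182.4] as handle: R 31.12992443272088 w 4.355275071915818
```

View pics/s2.png

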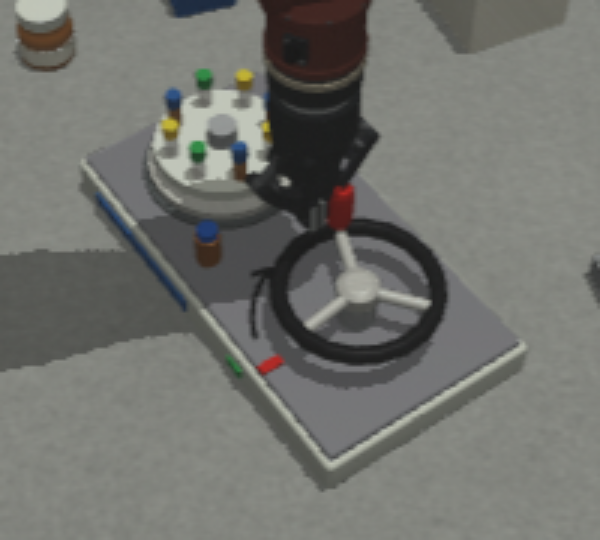

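The side crop shows the handle at (342,207), pushed beyond a quarter turn, with the finger just behind it and everything else clear. Continuing round.

Request:
drive_tool:
  rows: [0, 0, 0, -0.03, 0.77, 0, 0, 0, 0, 0, -0.11, 0.76, 0, 0, 0, 0, 0, -0.2, 0.74, 0, 0, 0, 0, 0, -0.28, 0.72, 0, 0, 0, 0, 0, -0.35, 0.68, 0, 0, 0, 0, 0, -0.43, 0.64, 0, 0, 0, 0, 0, -0.49, 0.59, 0, 0, 0, 0, 0, -0.56, 0.53, 0, 0, 0, 0, 0, -0.61, 0.47, 0, 0, 0, 0, 0, -0.66, 0.4, 0, 0]

```text
time: 5.63
tool_pos: [609.1, 46.1, 105.3]
eef_rot: [0.567, 0.823, 0.0, 0.0]
force: [-1.9, 3.1, -0.4]
finger_gap: 0.004
grip_force: 1.8
```

Request:
drive_tool:
  rows: [0, 0, 0, -0.7, 0.32, 0, 0, 0, 0, 0, -0.73, 0.25, 0, 0, 0, 0, 0, -0.75, 0.16, 0, 0, 0, 0, 0, -0.77, 0.08, 0, 0, 0, 0, 0, -0.77, 0, 0, 0, 0, 0, 0, -0.76, -0.09, 0, 0, 0, 0, 0, -0.75, -0.17, 0, 0, 0, 0, 0, -0.73, -0.25, 0, 0, 0, 0, 0, -0.69, -0.33, 0, 0, 0, 0, 0, -0.65, -0.41, 0, 0]

```text
time: 6.47
tool_pos: [630.2, -24.1, 105.4]
eef_rot: [0.568, 0.823, 0.0, 0.0]
force: [-0.1, 4.7, 0.6]
finger_gap: 0.004
grip_force: 2.4
```

```bash
python3 st.py
```

```text
la 3.768695787010431 R 72.27499387008143 z 105.40264865482094 w 4.210695787010431 rel [-4.2541276   5.84081922] F [-0.11552139  4.68482958  0.56434647] 6.4667
```

Request:
drive_tool:
  rows: [0, 0, 0, -0.61, -0.5, 0, 0, 0, 0, 0, -0.55, -0.56, 0, 0, 0, 0, 0, -0.49, -0.6, 0, 0, 0, 0, 0, -0.42, -0.65, 0, 0, 0, 0, 0, -0.35, -0.69, 0, 0, 0, 0, 0, -0.27, -0.72, 0, 0, 0, 0, 0, -0.19, -0.75, 0, 0, 0, 0, 0, -0.1, -0.76, 0, 0, 0, 0, 0, -0.02, -0.77, 0, 0, 0, 0, 0, 0.07, -0.77, 0, 0]

```text
time: 7.35
tool_pos: [576.8, -75.4, 105.5]
eef_rot: [0.568, 0.823, -0.0, 0.0]
force: [4.1, 0.3, -0.4]
finger_gap: -0.002
grip_force: 1.9
```

```bash
python3 st.py
```

```text
la 4.844254908800563 R 72.24920711746223 z 105.48088104422274 w 5.270254908800563 rel [-7.15825816 -0.96688153] F [ 4.06226938  0.29080187 -0.37127922] 7.35
red 11 [381.3 161.9] as handle: R 136.4947318977535 w 4.30620099186611
```

Request:
drive_tool:
  rows: [0, 0, 0, 0.15, -0.75, 0, 0, 0, 0, 0, 0.24, -0.73, 0, 0, 0, 0, 0, 0.33, -0.7, 0, 0, 0, 0, 0, 0.4, -0.65, 0, 0, 0, 0, 0, 0.47, -0.6, 0, 0, 0, 0, 0, 0.53, -0.55, 0, 0, 0, 0, 0, 0.3, -0.25, 0, 0, 0, 0, 0, 0, 0, 0, 0, 0, 0, 0, 0, 0, 0, 0]

```text
time: 8.15
tool_pos: [528.3, -66.7, 105.1]
eef_rot: [0.567, 0.824, -0.0, -0.001]
force: [0.9, 0.3, 0.2]
finger_gap: 0.001
grip_force: 0.0
```

```bash
python3 st.py; python3 - <<'E'
from h import *
a=env.grab_frame("side")[190:280,270:400,::-1]; cv2.imwrite("pics/s3.png",cv2.resize(a,None,fx=6,fy=6,interpolation=cv2.INTER_CUBIC))
E
```

```text
la 5.552194991669932 R 69.59045651280529 z 105.10734386740377 w 5.956194991669933 rel [-4.63243069 -5.19101856] F [0.87708285 0.27515846 0.18861048] 8.15
red 7 [377.9 180.9] as handle: R 90.55935900538412 w 4.766927687610343
```

View pics/s3.png

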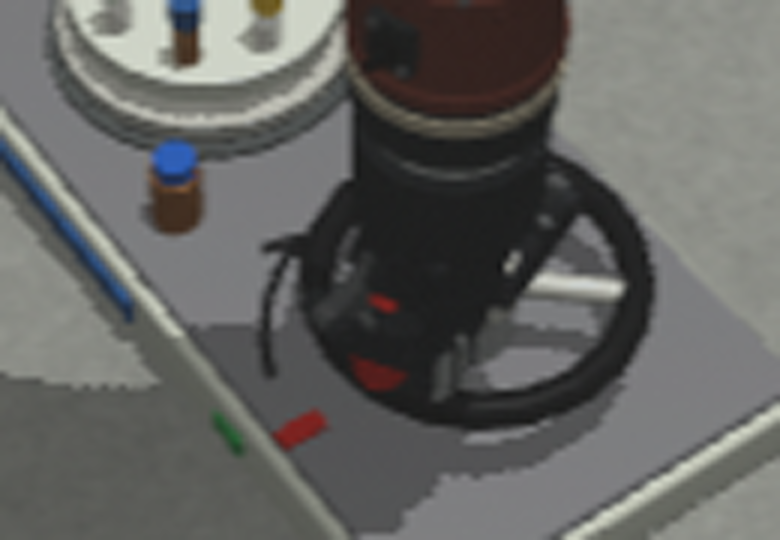

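The side crop shows the handle foot at about (378,378), short of the mark (300,428). I'll measure it with the wrist camera too.

```bash
cat > wr.py <<'E'
import sys
from plan import *
s=env.get_state(); im=env.grab_frame("wrist"); cv2.imwrite(sys.argv[1],im[:,:,::-1])
c=env.get_calibration("wrist");M=np.eye(4);M[:3,:3]=R.from_quat(s["eef_rot"]).as_matrix();M[:3,3]=s["tool_pos"];T=M@np.array(c["tool_from_camera"])
hsv=cv2.cvtColor(im,cv2.COLOR_RGB2HSV);m=((hsv[...,0]<8)|(hsv[...,0]>172))&(hsv[...,1]>150)&(hsv[...,2]>40)
n,l,st,ce=cv2.connectedComponentsWithStats(m.astype(np.uint8))
for i in range(1,n):
  if st[i,4]>30:
    for z in(48,118,143):
      p=plane(c,*ce[i],z,T)[:2];d=p-C;print(st[i],z,np.round(p,1),"R",np.round(np.hypot(*d),1),"w",np.round((PH0-np.arctan2(d[1],d[0]))%(2*np.pi),3))
E
python3 wr.py pics/w2.png; python3 - <<'E'
from plan import *
c=env.get_calibration("side")
for v in(253,254,255):
  p=plane(c,270+378/6,v,95)[:2];d=p-C;print(p,np.hypot(*d),(PH0-np.arctan2(d[1],d[0]))%(2*np.pi))
E
```

```text
[253 149  33  15 487] 48 [477.3 -38.9] R 89.9 w 6.256
[253 149  33  15 487] 118 [485.1 -21.7] R 77.2 w 0.141
[253 149  33  15 487] 143 [487.9 -15.6] R 73.3 w 0.214
[ 267  194   61   84 3887] 48 [515.7 -87.9] R 94.3 w 5.567
[ 267  194   61   84 3887] 118 [510.1 -53.6] R 70.0 w 5.875
[ 267  194   61   84 3887] 143 [508.1 -41.4] R 63.8 w 6.036
[ 34 367  25  21 358] 48 [ 337.4 -318.3] R 384.6 w 5.691
[ 34 367  25  21 358] 118 [ 394.1 -203.5] R 259.0 w 5.77
[ 34 367  25  21 358] 143 [ 414.4 -162.4] R 214.8 w 5.82
[507.15172201 -53.72953612] 72.25376428975288 5.902541393763073
[506.3825786  -56.67505476] 74.82650990033753 5.88040726207339
[505.61582962 -59.61139005] 77.42529355030925 5.859816210050535
```

View pics/w2.png

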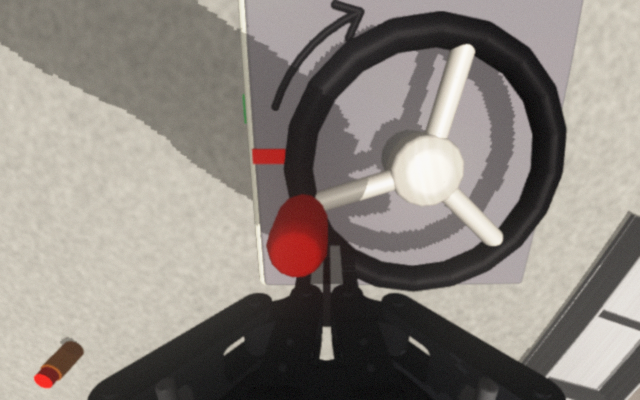

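Wrist view: handle at (298,235), mark (268,156), so w ≈ 5.88 and about 0.4 rad remains. Pushing about 0.3 more, slowly.

Request:
drive_tool:
  rows: [0, 0, 0, 0.45, -0.37, 0, 0, 0, 0, 0, 0.47, -0.33, 0, 0, 0, 0, 0, 0.48, -0.3, 0, 0, 0, 0, 0, 0.5, -0.25, 0, 0, 0, 0, 0, 0, 0, 0, 0, 0, 0, 0, 0, 0, 0, 0]

```text
time: 8.8
tool_pos: [510.1, -53.3, 105.3]
eef_rot: [0.567, 0.824, 0.0, -0.0]
force: [0.6, -0.0, -0.3]
finger_gap: -0.001
grip_force: 0.0
```

```bash
python3 st.py; python3 wr.py pics/w3.png
```

```text
la 5.877916215445824 R 69.82016971358372 z 105.31745920557543 w 6.233916215445824 rel [-2.73677724 -6.42154465] F [ 0.63504491 -0.0411761  -0.26307104] 8.8
red 5 [382.6 176.4] as handle: R 111.69450112034343 w 4.674137511077607
red 9 [371.7 188.9] as handle: R 64.86496158182008 w 5.094277903327217
red 4 [358.8 206. ] as handle: R 65.16998382600215 w 0.04120770333472512
[273 176  32  15 444] 48 [477.1 -38.9] R 90.0 w 6.256
[273 176  32  15 444] 118 [478.6 -17.1] R 82.8 w 0.213
[273 176  32  15 444] 143 [479.1  -9.3] R 81.5 w 0.307
[ 290  192   59   83 3793] 48 [510.4 -67.9] R 80.4 w 5.744
[ 290  192   59   83 3793] 118 [500.2 -35.9] R 67.7 w 6.168
[ 290  192   59   83 3793] 143 [496.6 -24.5] R 66.8 w 0.063
[ 52 381  24  19 324] 48 [ 336.7 -317. ] R 384.0 w 5.694
[ 52 381  24  19 324] 118 [ 387.1 -198.1] R 259.5 w 5.804
[ 52 381  24  19 324] 143 [ 405.2 -155.6] R 216.4 w 5.873
```

Request:
drive_tool:
  rows: [0, 0, 0, 0.34, -0.12, 0, 0, 0, 0, 0, 0.34, -0.12, 0, 0, 0, 0, 0, 0, 0, 0, 0, 0, 0, 0, 0, 0, 0, 0, 0, 0, 0, 0, 0, 0, 0]

```text
time: 9.32
tool_pos: [505.9, -48.2, 105.3]
eef_rot: [0.567, 0.823, 0.0, -0.0]
force: [0.2, -0.3, 0.1]
finger_gap: 0.003
grip_force: 0.1
```

```bash
python3 st.py|head -1; python3 wr.py pics/w4.png
```

```text
la 5.972982530495745 R 69.6659190232743 z 105.26593139269899 w 0.039797223316158536 rel [-2.11019385 -6.63763571] F [ 0.20968684 -0.30933879  0.08250383] 9.3167
[277 186  31  14 433] 48 [477.2 -39. ] R 90.0 w 6.255
[277 186  31  14 433] 118 [477.  -15.3] R 84.1 w 0.237
[277 186  31  14 433] 143 [477.   -6.8] R 83.6 w 0.338
[ 295  193   59   84 3798] 48 [510.2 -62.1] R 76.1 w 5.794
[ 295  193   59   84 3798] 118 [498.5 -30.3] R 67.0 w 6.255
[ 295  193   59   84 3798] 143 [494.3 -19. ] R 67.6 w 0.151
[ 56 386  24  14 241] 48 [ 336.9 -313.6] R 381.1 w 5.699
[ 56 386  24  14 241] 118 [ 385.7 -194. ] R 257.4 w 5.818
[ 56 386  24  14 241] 143 [ 403.2 -151.2] R 214.8 w 5.894
```

View pics/w4.png

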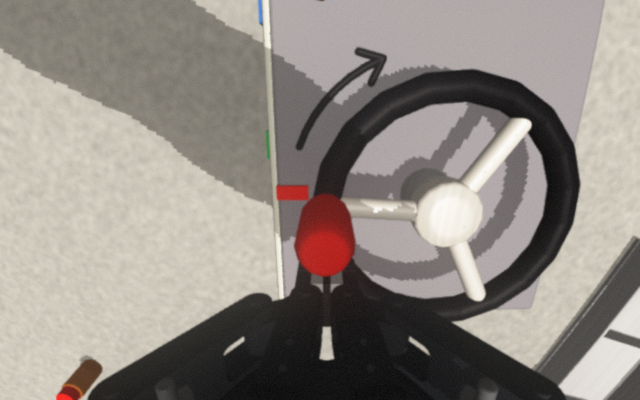

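Handle and mark now share the same angle (handle 6.255, mark 6.256), with the handle at (326,235) in the picture. I'll back off, lift and go to the key.

Request:
drive_tool:
  rows: [0, 0, 0, -0.5, 0, 0, 0, 0, 0, 0, -1.25, 0, 0, 0, 0, 0, 0, -1.25, 0, 0, 0, 0, 0, 0, 0, 0, -3.5, 0, 0, 0, 0, 0, 0, -3.5, 0, 0, 0, 0, 0, 0, -3.5, 0, 0, 0, 0, -3.35, -1.86, 0, 0, 0, 0, 0, -3.35, -1.86, 0, 0, 0, 0, 0, -3.35, -1.86, 0, 0, 0, 0, 0, -3.35, -1.86, 0, 0]

```text
time: 10.25
tool_pos: [494.7, -231.2, 210.7]
eef_rot: [0.567, 0.823, -0.0, 0.001]
force: [0.8, -0.4, 0.4]
finger_gap: 0.004
grip_force: 0.0
```

Request:
drive_tool:
  rows: [0, 0, 0, -3.35, -1.86, 0, 0, 0, 0, 0, -3.35, -1.86, 0, 0, 0, 0, 0, -3.35, -1.86, 0, 0, 0, 0, 0, 0, 0, 0, 0, 0, 0, 0, 0, 0, 0, 0]

```text
time: 10.67
tool_pos: [477.6, -345.3, 209.8]
eef_rot: [0.569, 0.822, -0.0, -0.0]
force: [0.7, 0.3, -1.0]
finger_gap: 0.002
grip_force: 0.0
```

```bash
python3 - <<'E'
from plan import *
s=env.get_state(); im=env.grab_frame("wrist")
c=env.get_calibration("wrist");M=np.eye(4);M[:3,:3]=R.from_quat(s["eef_rot"]).as_matrix();M[:3,3]=s["tool_pos"];T=M@np.array(c["tool_from_camera"])
hsv=cv2.cvtColor(im,cv2.COLOR_RGB2HSV);m=(abs(hsv[...,0].astype(int)-65)<20)&(hsv[...,1]>120)&(hsv[...,2]>50)
n,l,st,ce=cv2.connectedComponentsWithStats(m.astype(np.uint8))
for i in range(1,n):
  if st[i,4]>50: p=plane(c,*ce[i],46,T); print(st[i],p,"tool cm",(M[:3,:3].T@(p-M[:3,3]))/10)
p=np.array([472.1,-379.9,46]);print(s["tool_pos"],"by top/side",(M[:3,:3].T@(p-M[:3,3]))/10)
E
```

```text
[296 192  31  29 696] [ 472.81376934 -379.19212641   46.        ] tool cm [-3.00862504 -1.63858326 16.37626838]
[ 477.59150649 -345.26754609  209.7626046 ] by top/side [-3.0497381  -1.73031784 16.37628283]
```

Request:
drive_tool:
  rows: [0, 0, 0, -3.05, -1.68, 0, 0, 0, 0, 0, 0, 0, 3.8, 0, 0, 0, 0, 0, 0, 3.8, 0, 0, 0, 0, 0, 0, 3.8, 0, 0, 0, 0, 0, 0, 3.0, 0, 0, 0, 0, 0, 0, 1.0, 0, 0, 0, 0, 0, 0, 0.6, 0, 0, 0, 0, 0, 0, 0.6, 0, 0, 0, 0, 0, 0, 0.2, 0, 0, 0, 0, 0, 0, 0, 0]

```text
time: 11.55
tool_pos: [474.6, -376.9, 43.6]
eef_rot: [0.567, 0.824, -0.0, 0.001]
force: [-0.1, 1.0, 1.7]
finger_gap: -0.003
grip_force: 0.9
```

Request:
drive_tool:
  rows: [0, 0, 0, 0, 0, 0.2, 0, 0, 0, 0, 0, 0, 0.2, 0, 0, 0, 0, 0, 0, 0.1, 0, 0, 0, 0, 0, 0, 0, 0, 0, 0, 0, 0, 0, 0, 0]

```text
time: 11.97
tool_pos: [474.8, -377.2, 39.6]
eef_rot: [0.567, 0.823, -0.0, 0.002]
force: [-2.2, 4.7, 17.5]
finger_gap: 0.003
grip_force: 8.8
```

Force has risen to 17 N, so the key is on its stop. I'll retreat upward and check.

Request:
drive_tool:
  rows: [0, 0, 0, 0, 0, -0.5, 0, 0, 0, 0, 0, 0, -1.5, 0, 0, 0, 0, 0, 0, -3.5, 0, 0, 0, 0, 0, 0, -4, 0, 0, 0, 0, 0, 0, -4, 0, 0, 0, 0, 0, 0, -3, 0, 0, 0, 0, 0, 0, 0, 0, 0, 0, 0, 0, 0, 0, 0]

```text
time: 12.63
tool_pos: [474.7, -377.8, 204.9]
eef_rot: [0.567, 0.823, -0.001, 0.002]
force: [-0.1, -0.5, -0.5]
finger_gap: -0.002
grip_force: 0.0
```

```bash
python3 - <<'E'
from h import *
a=env.grab_frame("side")[100:400,200:500,::-1]; cv2.imwrite("pics/s4.png",cv2.resize(a,None,fx=2,fy=2,interpolation=cv2.INTER_CUBIC)); print(env.get_state()["force"])
E
```

```text
[ 0.52105799  0.86628924 -0.83343071]
```

View pics/s4.png

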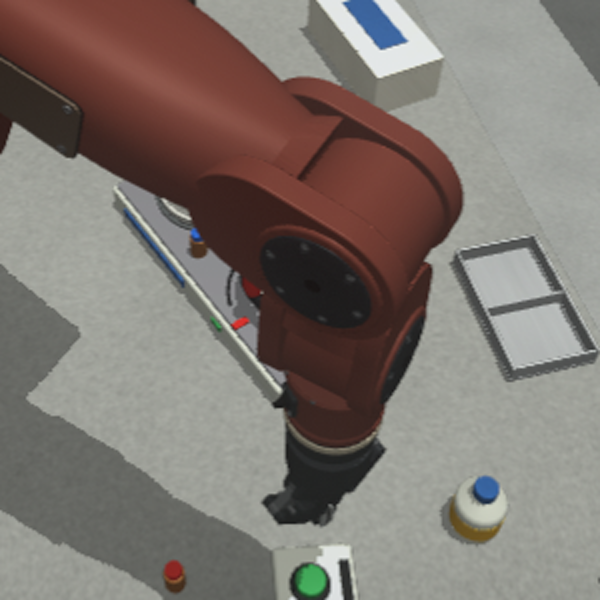

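The side crop shows the key up at (310,580), the arm clear of everything, the handle foot at (250,288) near the mark (240,323), and the vials and bottle standing. I'm handing in.

```bash
python3 -c "
from cell import env
print(env.hand_in())"
```

```text
the job is handed in; nothing more can be done
None
```

I pushed the wheel one full clockwise turn, back level with the red mark to within about 0.03 rad by the wrist camera. I then pressed the green key down to its stop and let it come up, and handed in with the arm clear; no verdict came back.

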